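# Trip-test the breaker, reset it and hold the terminal shutter half open

## Task

Press the breaker's test button so that its lever drops towards you, then push the lever back up until it stays up by itself. After that slide the sprung shutter of the terminal box away from you, against its spring, to half of its travel, so that its near edge stands over the barrier between the two terminal rows (near row open, far row still covered; do not pull it right back), and finish while holding it there: do not let go. Leave the other things on the bench where they are.

Things in the scene. Friction and masses are not known exactly. Their poses are not given: they have to be found in the camera images.
- breaker: earth-leakage breaker, white block 130 (x) x 112 (y) x 44 mm, fixed; origin under its centre, x away from the robot, y to its left, z up. Left or right of the terminal box, turned up to 0.25 rad. In its frame the lever's pivot is at [0, 0.022, 0.046], the test button's axis at x -0.014, y -0.028. Top deck at z 0.044; 8 mm high cheeks line the lever slot
- lever (a joint): black toggle, 52 mm long, 18 mm wide (22 at the round tip), 11 mm thick. 0 = up, leaning 15 degrees away from the robot; 0.75 rad = dropped towards it, tip 23 mm nearer than the pivot, 43 mm above it. Weighted: over centre at 0.26 rad, below that it falls up to 0 by itself, above that it drops. About 1 N at the tip raises it, e.g. pushed away from the robot with the side of shut fingers
- lever_tip (a point): middle of the lever's round tip, 49 mm from the pivot; moves with the lever
- test_button (a joint): travel of the test button: 0 released, 0.006 m fully down; it trips the lever at about 4 to 5 mm and springs back; fully down takes 5 to 7 N. Round black cap of 22 mm diameter, 50 mm to the right of the lever
- test_button_top (a point): centre of the top of the test button's cap; moves with it
- terminal_box: grey open box 130 (x) x 112 (y) x 40 mm, fixed, two rows of pale screw terminals under a sliding shutter; origin under its centre, x away from the robot, y to its left, turned up to 0.25 rad. The opening runs from x -0.055 to -0.005; white guide rails, tops at z 0.040, along both sides
- barrier (a point): middle of the top of the 8 mm thick white barrier that parts the near and far terminal rows, at [-0.030, 0, 0.028] in the box's frame
- shutter (a joint): travel of the aluminium shutter plate (58 x 90 x 4 mm, top at z 0.0355 in the box's frame): 0 shut, 0.050 m fully open, grows as the shutter slides along the box's x, away from the robot. Its spring pushes it shut with 3 N at 0, 8 N at half travel, 13 N at the end
- shutter_edge (a point): middle of the shutter's near edge, top side; above the barrier when the shutter is at half travel
- shutter_grip (a point): middle of the top of the shutter's black ribbed grip bar, which stands 23 mm up from the plate, 10 mm thick (along the box's x) and 40 mm wide (along y); 46 mm behind the shutter's near edge; to be pinched, or pushed from its near side
- tape_roll: roll of black insulating tape, 52 mm across, 18 mm high; bystander
- screwdriver: screwdriver with yellow and red handle, 209 mm long; bystander behind the work
- cover_frame: white square cover frame, 81 x 81 x 10 mm; bystander at the left
- side_cutter: side cutter with red handles, 172 mm long; bystander at the left
- switch_insert: white rocker switch insert on a zinc plate, 71 x 71 x 37 mm; bystander in front

How it is judged:
By the outcome, as a careful person would: the job done as asked, in the order asked, and still so for the second after the job is handed in, while the arm keeps its last pose, push and grip.
It also fails if it takes over 58 s, if anything falls off the work surface, if the arm or the gripper's body presses on something with over 40 N, if the wrist force passes 120 N, or if a joint passes its speed limit or range.

## Robot

A 6-joint arm with a two-finger parallel gripper is mounted at the origin on a cart in front of the work surface, level with it; the furniture and walls round the work are solid. World frame = base frame: x ahead of the robot, y to its left, z up, the work surface at z = 0. Lengths are in mm, angles in rad, forces in N, time in s.
With the tool pointing down it reaches from about 375 to 750 mm from the base axis. Payload 9 kg.
Tool frame: the origin (TCP) lies midway between the tips of the shut fingers; the grasp point (between the pads) lies 19 mm behind it; z points along the fingers, y is the line along which they close (so a half turn about z gives the same grasp; the last joint's range is limited). The gripper opens to 85 mm and grips with 20 to 120 N. Pads are 22 mm wide; open, the fingers measure 114 mm over their backs; the gripper's body (76 mm by 85 mm) begins 54 mm behind the grasp point. The pads swing forward as they close: fully open they stand 13 mm farther back than shut.
Start: joints at [1.076, 0.104, 0.097, 1.564, 0, 1.353], TCP at [163.972, 577.193, 210.531] pointing down, gripper open.
Joint ranges: [-2.99, 2.99], [-0.84, 1.86], [-1.1, 1.16], [-1.84, 2.11], [-1.51, 1.56], [-3.14, 3.14]. Speed limits (rad/s): [2.22, 2.22, 2.57, 3.14, 3.14, 3.14].

## Interface

Orientations are given as a 3x3 rotation matrix whose columns are the frame's x, y, z axes.
In Python, from cell import read_state, cams, bot gives the robot as it stands.
- The arm moves only by the shell command python3 -m handwheel 'ROWS'. ROWS is JSON, a list of rows, each a list of 7 numbers: the shift along the tool's x, y, z in mm, then the turn, a rotation vector about the tool's x, y, z in rad, then the closure, from 0 (fully open) to 1 (shut). In form: [[tx, ty, tz, ax, ay, az, claw], ...]. A call has 1 to 12 rows; each row shifts and turns the commanded pose from where the row before left it, along the tool's axes as they then stand; what a row does not reach is not made up. A row lasts 1/8 s, in which the tool goes at most 62.5 mm and 10.7 degrees, less where a joint would pass 70% of its speed; a pose out of reach is approached as far as the arm can. A call is refused whole if a number of a shift passes 62.5 or a number of a turn 0.188, either way. A call with a gripper value outside its range is refused whole. The fingers move at their own pace and stop on an object; the grip force is fixed at half the most. Time passes only in rows, so rows that do not move let the fingers close. It gives the time, the measured TCP pose, the force, the opening and the grip force at its end, in the units of the state.
- read_state(): the state, without advancing time (a new reading comes with each control period).
- cams.capture(name): name is "side" or "top"; returns (picture, depth): 420x560x3 uint8, red, green, blue; 420x560 float32, mm along the optical axis (not along the pixel's ray), 0 where there is no reading.
- cams.camera_params(name): a dict with "fx", "fy", "cx", "cy" (pixels), "distortion" ([k1, k2, p1, p2, k3] as OpenCV has them; the pictures are not rectified), "rvec" (rotation vector, rad) and "tvec" (3), from world to camera coordinates, as OpenCV has them. Camera axes: x right, y down, z forward; pixel columns grow to the right and rows downward; lengths in mm; the calibration is good to about 2 mm. A picture is of the moment at which its call begins. camera_params takes no time and is no camera call.
- bot.finish_job(): hands the job in; it is judged then, once.
The state is a dict: "t": time; "joint_positions": joint angles; "qd": joint speeds; "joint_efforts": joint torques, N m; "ee_pos": TCP position; "orientation": TCP orientation; "contact_force": force on the tool from outside, world axes, zero at the start; "ft_torque": the same for the moment, N m; "width": finger opening in mm; "grip_force": force on a finger pad.
Only numpy, scipy, OpenCV 4.12 (cv2) and the standard library are available. Lean on these libraries where they do the work, as an engineer would, in place of code of your own. Each camera call takes 0.05 s, during which the arm holds its last target. There are 200 camera calls.

## Working session

There is one attempt and no reset: what is moved stays moved. The work goes in short steps, Python scripts to look and compute and a shell command to move; the robot and the scene stay as the last step left them, time stands still between calls to the robot, and variables do not carry over. Pictures are saved under pics/ and viewed, at most 10 in all, crops included, and the job is handed in when it is done.

```bash
ls; mkdir -p pics
python3 - <<'E'
from cell import read_state,cams,bot
import cv2,numpy as np
s=read_state();print(s)
for n in("top","side"):
    p,d=cams.capture(n);cv2.imwrite(f"pics/{n}0.png",p[:,:,::-1]);np.savez(f"{n}0.npz",p=p,d=d)
    print(n,cams.camera_params(n))
E
```

```text
pics
{'t': 0.0, 'joint_positions': array([ 1.07629413e+00,  1.04706717e-01,  9.64648118e-02,  1.56386861e+00,
       -3.09831946e-05,  1.35309229e+00]), 'qd': array([-0.0015075 ,  0.00096209, -0.00187536,  0.00093558,  0.00074617,
       -0.00116886]), 'joint_efforts': array([ 4.24722875e-04, -5.56923616e+01,  5.03656375e+01,  1.66165188e-02,
       -1.19713850e-04, -2.00727968e-08]), 'ee_pos': array([163.79908813, 576.84465152, 209.71553035]), 'orientation': array([[-9.61935288e-01,  2.73276685e-01, -5.96436076e-04],
       [ 2.73277218e-01,  9.61934608e-01, -1.17146401e-03],
       [ 2.53598702e-04, -1.28986496e-03, -9.99999136e-01]]), 'contact_force': array([0.21949332, 0.93137612, 0.03903203]), 'ft_torque': array([ 0.01220111,  0.01970487, -0.00506137]), 'grip_force': 0.0, 'width': 85.35585181328219}
top {'fx': 491.42865088277927, 'fy': 491.42865088277927, 'cx': 278.4810211413896, 'cy': 212.74088071471968, 'distortion': array([-0.05336349,  0.        ,  0.        ,  0.        ,  0.        ]), 'rvec': array([ 2.14307445, -2.09934781,  0.2023719 ]), 'tvec': array([ 315.48799811,  549.27116226, 1036.29236211])}
side {'fx': 509.06080362231006, 'fy': 509.06080362231006, 'cx': 283.5899256013379, 'cy': 205.20480703646135, 'distortion': array([-0.11528853,  0.        ,  0.        ,  0.        ,  0.        ]), 'rvec': array([ 2.18124524, -0.47375442,  0.26108406]), 'tvec': array([-356.28155786,  378.26918528,  732.65166465])}
```

View pics/top0.png

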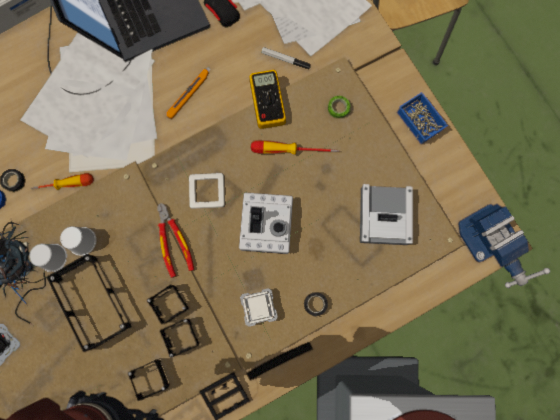

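View pics/side0.png

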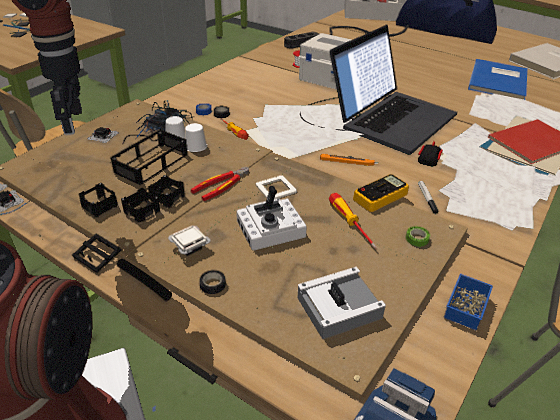

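The top view shows the breaker at (266,223), its lever at (256,219), its button at (278,227), and the terminal box at (387,214) with the grip at (387,217). Next I'll measure them.

```bash
cat > h.py <<'E'
from cell import read_state,cams,bot
import cv2,numpy as np
def cam(n):
    c=cams.camera_params(n);K=np.array([[c['fx'],0,c['cx']],[0,c['fy'],c['cy']],[0,0,1]])
    R=cv2.Rodrigues(np.array(c['rvec']))[0];return K,np.array(c['distortion']),R,np.array(c['tvec'])
def ray(n,uv,z):
    K,D,R,t=cam(n);q=cv2.undistortPoints(np.array(uv,float).reshape(-1,1,2),K,D).reshape(-1,2)
    d=np.c_[q,np.ones(len(q))]@R;o=-R.T@t
    return o+d*((z-o[2])/d[:,2])[:,None]
def cloud(n,d):
    K,D,R,t=cam(n);v,u=np.mgrid[:420,:560];q=cv2.undistortPoints(np.stack([u,v],-1).reshape(-1,1,2).astype(float),K,D).reshape(-1,2)
    P=(np.c_[q,np.ones(len(q))]*d.reshape(-1,1)-t)@R;return P.reshape(420,560,3)
def proj(n,P):
    K,D,R,t=cam(n);return cv2.projectPoints(np.array(P,float).reshape(-1,1,3),cv2.Rodrigues(R)[0],t,K,D)[0].reshape(-1,2)
E
python3 - <<'E'
from h import *
z=np.load("top0.npz");p,d=z['p'],z['d'];P=cloud("top",d)
def rect(x0,x1,y0,y1,lo,hi,name):
    m=np.zeros((420,560),bool);s=np.s_[y0:y1,x0:x1]
    m[s]=((P[...,2]>lo)&(P[...,2]<hi)&(d>0))[s]
    q=P[m][:,:2].astype(np.float32);r=cv2.minAreaRect(q);print(name,m.sum(),r,np.median(P[m][:,2]));return m
rect(225,310,180,265,30,52,"breaker")
rect(350,425,170,255,28,46,"box")
rect(350,425,170,255,50,80,"grip")
rect(225,310,180,265,60,110,"lever")
rect(265,310,180,265,47.5,62,"button")
a=cv2.resize(p[175:260,225:425],None,fx=4,fy=4,interpolation=cv2.INTER_CUBIC);cv2.imwrite("pics/c1.png",a[:,:,::-1])
for n,uv in(("grid",[[230,215],[300,215]]),): print(P[60:400:80,240:420:60].round().tolist())
E
```

```text
breaker 2419 ((525.5409545898438, 354.99798583984375), (111.94602966308594, 130.51788330078125), 86.95536804199219) 40.7463195316295
box 2039 ((550.3275146484375, 82.83831024169922), (112.0426025390625, 131.17587280273438), 88.23297119140625) 35.56257815427981
grip 92 ((540.9926147460938, 82.12765502929688), (40.00546646118164, 11.428293228149414), 88.8382339477539) 56.87388698154456
lever 189 ((524.1431884765625, 352.4142150878906), (78.34315490722656, 23.517650604248047), 64.0647964477539) 71.64824828862743
button 173 ((523.7241821289062, 332.2264099121094), (46.32048797607422, 73.33226776123047), 88.80440521240234) 54.48022172454961
[[[945.0, 432.0, -14.0], [940.0, 281.0, 0.0], [952.0, 129.0, -14.0]], [[728.0, 423.0, 1.0], [730.0, 279.0, 2.0], [734.0, 135.0, 0.0]], [[533.0, 415.0, 3.0], [536.0, 277.0, 2.0], [538.0, 138.0, 6.0]], [[351.0, 409.0, -0.0], [354.0, 274.0, 1.0], [356.0, 139.0, 1.0]], [[175.0, 405.0, -15.0], [178.0, 271.0, -16.0], [108.0, 52.0, -538.0]]]
```

View pics/c1.png

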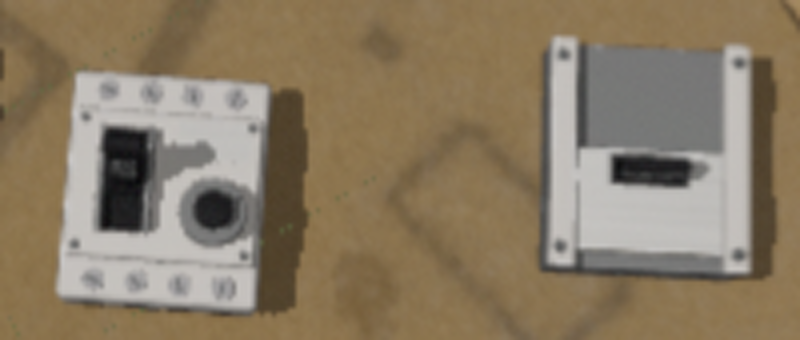

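The crop shows the lever up, near (256,219), and the button cap at (278,227.5). The box shutter is shut, with its grip at (388,217). The fitted rectangles match the given sizes: breaker at (525.5, 355) with yaw -0.053, box at (550.3, 82.8) with yaw -0.031. Now I'll move above the button and cross-check.

```bash
python3 -m handwheel '[[0,0,0,0,0,-0.112,1],[0,0,0,0,0,-0.112,1],[-40,-25.5,0,0,0,0,1],[-40,-25.5,0,0,0,0,1],[-40,-25.5,0,0,0,0,1],[-40,-25.5,0,0,0,0,1],[-40,-25.5,0,0,0,0,1],[-40,-25.5,0,0,0,0,1],[-40,-25.5,0,0,0,0,1],[-40,-25.5,0,0,0,0,1],[-38,-26,0,0,0,0,1],[0,0,0,0,0,0,1]]'
python3 - <<'E'
from h import *
z=np.load("top0.npz");p,d=z['p'],z['d'];P=cloud("top",d)
def Rz(a):return np.array([[np.cos(a),-np.sin(a)],[np.sin(a),np.cos(a)]])
print("btn",np.array([525.5,355])+Rz(-.053)@[-14,-28],"pivot",np.array([525.5,355])+Rz(-.053)@[0,22])
g=p.max(2)
def blob(x0,x1,y0,y1,zz):
    m=np.zeros(g.shape,np.uint8);m[y0:y1,x0:x1]=g[y0:y1,x0:x1]<60
    n,l,s,c=cv2.connectedComponentsWithStats(m);i=1+s[1:,4].argmax()
    print(c[i],s[i],np.median(P[l==i][:,2]),ray("top",c[i],zz))
blob(270,290,218,238,52);blob(375,402,210,225,58.5)
E
```

```text
t: 1.6
ee_pos: [511.1, 326.4, 209.5]
orientation: [[-0.998, 0.057, -0.001], [0.057, 0.998, -0.001], [0.001, -0.001, -1.0]]
contact_force: [0.6, 0.3, 0.4]
width: -0.0
grip_force: 0.0
btn [510.03635306 327.78096946] pivot [526.66545419 376.96910823]
[278.15492958 227.05633803] [274 223  10   9  71] 64.87949980247086 [[510.56278751 326.80431336  52.        ]]
[387.47115385 217.10576923] [378 214  19   7 104] 54.875432810969855 [[536.63065647  86.27886893  58.5       ]]
```

The cap top is at z ≈ 62-65, and the two button estimates agree to about 1 mm. I'll descend and find contact by force.

```bash
python3 -m handwheel '[[0,1,45,0,0,0,1],[0,0,45,0,0,0,1],[0,0,30,0,0,0,1],[0,0,15,0,0,0,1],[0,0,4,0,0,0,1],[0,0,0,0,0,0,1]]'; python3 -m handwheel '[[0,0,2,0,0,0,1],[0,0,2,0,0,0,1],[0,0,0,0,0,0,1]]'; python3 -m handwheel '[[0,0,2,0,0,0,1],[0,0,0,0,0,0,1]]'
```

```text
t: 2.35
ee_pos: [509.8, 330.0, 72.6]
orientation: [[-0.999, 0.053, 0.001], [0.053, 0.999, 0.001], [-0.001, 0.001, -1.0]]
contact_force: [-0.2, 0.3, 0.6]
width: 0.2
grip_force: 0.0
t: 2.72
ee_pos: [509.5, 329.6, 67.6]
orientation: [[-0.999, 0.053, 0.0], [0.053, 0.999, 0.0], [-0.0, 0.0, -1.0]]
contact_force: [-0.1, -0.6, 0.1]
width: 0.1
grip_force: 0.0
t: 2.98
ee_pos: [509.3, 329.6, 65.3]
orientation: [[-0.999, 0.053, -0.0], [0.053, 0.999, -0.0], [0.0, -0.0, -1.0]]
contact_force: [0.2, -0.1, 0.2]
width: -0.3
grip_force: 0.0
```

```bash
for i in 1; do python3 -m handwheel '[[0,-2,2,0,0,0,1],[0,0,0,0,0,0,1]]' | grep -E 'pos|force'; python3 -m handwheel '[[0,0,2,0,0,0,1],[0,0,0,0,0,0,1]]'| grep -E 'pos|force'; python3 -m handwheel '[[0,0,2,0,0,0,1],[0,0,0,0,0,0,1]]'| grep -E 'pos|force'; done
```

```text
ee_pos: [509.2, 327.4, 63.3]
contact_force: [-0.4, -0.1, 0.4]
grip_force: 0.0
ee_pos: [509.2, 327.6, 61.3]
contact_force: [-0.8, -0.3, 0.9]
grip_force: 0.0
ee_pos: [509.2, 327.6, 59.3]
contact_force: [-0.6, -0.3, -1.0]
grip_force: 0.0
```

```bash
python3 -m handwheel '[[0,0,2,0,0,0,1],[0,0,0,0,0,0,1]]' | grep -E 'pos|t_force'; python3 -m handwheel '[[0,0,2,0,0,0,1],[0,0,0,0,0,0,1]]'| grep -E 'pos|t_force'
python3 - <<'E'
from h import *
p,d=cams.capture("side");c=proj("side",[[520,350,70]])[0].astype(int);print(c)
a=p[c[1]-60:c[1]+50,c[0]-75:c[0]+75];cv2.imwrite("pics/s1.png",cv2.resize(a,None,fx=4,fy=4,interpolation=cv2.INTER_CUBIC)[:,:,::-1])
E
```

```text
ee_pos: [509.2, 327.6, 57.3]
contact_force: [-0.1, -0.0, -0.1]
ee_pos: [509.2, 327.6, 55.3]
contact_force: [-0.6, 0.1, -0.2]
[269 206]
```

View pics/s1.png

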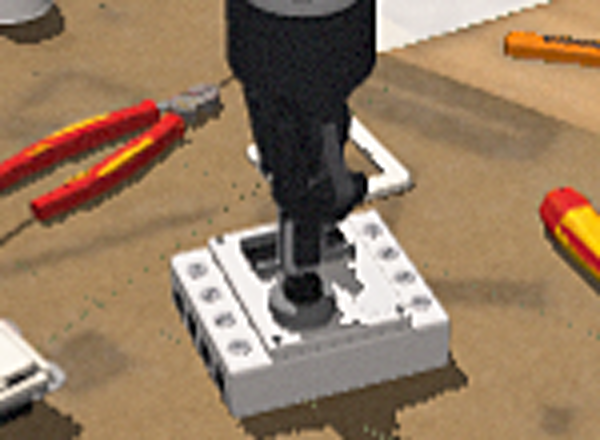

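The side crop shows the fingertips right above the button cap, at about (303,285) in the crop. I'll keep going down.

```bash
python3 -m handwheel '[[0,0,2,0,0,0,1],[0,0,0,0,0,0,1]]' | grep -E 'pos|t_force'; python3 -m handwheel '[[0,0,2,0,0,0,1],[0,0,0,0,0,0,1]]'| grep -E 'pos|t_force'
```

```text
ee_pos: [509.2, 327.6, 53.3]
contact_force: [0.1, 0.7, 0.0]
ee_pos: [509.2, 327.6, 51.3]
contact_force: [-0.0, 0.4, -0.4]
```

```bash
python3 -m handwheel '[[0,0,2,0,0,0,1],[0,0,0,0,0,0,1]]' | grep -E 'pos|t_force'; python3 -m handwheel '[[0,0,1,0,0,0,1],[0,0,0,0,0,0,1]]'| grep -E 'pos|t_force'
```

```text
ee_pos: [509.2, 327.6, 49.3]
contact_force: [-0.1, 0.4, 0.7]
ee_pos: [509.2, 327.6, 48.4]
contact_force: [0.4, -1.0, 0.9]
```

Run:
```python
from h import *
s=read_state();print(s['ee_pos'],s['joint_efforts'],s['contact_force'])
out=[]
for n in("side","top"):
    p,d=cams.capture(n);c=proj(n,[[520,350,60]])[0].astype(int)
    a=p[c[1]-50:c[1]+50,c[0]-50:c[0]+50];out.append(cv2.resize(a,None,fx=4,fy=4,interpolation=cv2.INTER_CUBIC))
cv2.imwrite("pics/s2.png",np.hstack(out)[:,:,::-1])
```

```text
[509.22537472 327.62815759  48.41896297] [-3.98301316e-03 -5.71869171e+01  4.93406188e+01 -2.69100722e-02
 -2.60657707e-04  1.03752953e-05] [ 0.36565101 -1.01147695  0.9161157 ]
```

View pics/s2.png

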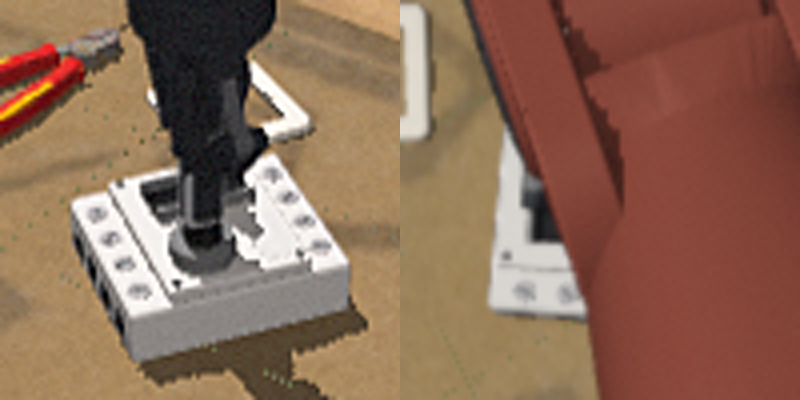

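The fingers are on the cap at about (203,238) and the lever is still up. The cap sits only just above the deck, so I'll continue.

```bash
for r in 1; do python3 -m handwheel '[[0,0,1,0,0,0,1],[0,0,0,0,0,0,1]]' | grep -E 'pos|t_force'; python3 -m handwheel '[[0,0,1,0,0,0,1],[0,0,0,0,0,0,1]]'| grep -E 'pos|t_force'; python3 -m handwheel '[[0,0,1,0,0,0,1],[0,0,0,0,0,0,1]]'| grep -E 'pos|t_force';done
```

```text
ee_pos: [509.3, 327.6, 47.4]
contact_force: [0.6, -1.4, -0.3]
ee_pos: [509.2, 327.6, 46.4]
contact_force: [0.4, -0.2, -0.4]
ee_pos: [509.2, 327.6, 45.4]
contact_force: [0.3, 0.7, -1.1]
```

Run:
```python
from h import *
z=np.load("side0.npz");p,d=z['p'],z['d'];P=cloud("side",d)
t=np.load("top0.npz");T=cloud("top",t['d'])
print("top z grid\n",T[221:235,270:288,2].round().astype(int))
c=proj("side",[[510,327.5,48],[510,327.5,62],[509.2,327.6,45.4]]);print(c)
c=c[0].astype(int);print("side z\n",P[c[1]-14:c[1]+8,c[0]-12:c[0]+12,2].round().astype(int))
p2,d2=cams.capture("side");P2=cloud("side",d2);m=(p2.max(2)<75)&(np.abs(P2[...,0]-509)<25)&(np.abs(P2[...,1]-327)<25)
q=P2[m];print(m.sum(),np.percentile(q[:,2],[0,2,5,20]));lo=q[q[:,2]<60];print(lo.mean(0),lo.min(0),lo.max(0))
x0=c[0]-30;y0=c[1]-40
cv2.imwrite("pics/s3.png",np.hstack([cv2.resize(i[y0:y0+60,x0:x0+60],None,fx=6,fy=6,interpolation=cv2.INTER_NEAREST) for i in(p,p2)])[:,:,::-1])
```

```text
top z grid
 [[  43   43   54   55   52   58   60   55   53   55   53   53 1121   55
    42   44   44   42]
 [  45   45   52   59   55   61   63   62   67   63   58   55   54   57
  1121   39   43   43]
 [  43   53   55   54   57   66   62   63   66   67   63   64   54   53
    55   50   45   41]
 [  55   56   53   54   68   67   65   66   63   65   66   68   53   59
    57   54   45   46]
 [  53   53   55   56   64   69   63   65   64   66   67   66   65   56
    56   52   55   47]
 [  51   54   54   61   64   67   63   65   66   63   64   61   67   54
    54   58   51   42]
 [  59   55   54   66   69   67   69   63   67   66   65   65   63   55
    58   55   55   44]
 [  53   56   53   54   63   63   67   63   65   65   66   65   62   59
    56   58   55   46]
 [  56   53   54   55   66   65   63   61   67   63   63   65   63   58
    57   54   49   42]
 [  54   53   53   54   59   64   65   66   63   63   67   64   53   56
    53   53   45   41]
 [  50   56   54   55   55   59   60   65   62   65   60   51   57   55
    53   56   44   43]
 [  46   55   57   54   58   55   55   52  
[... 1466 characters left out ...]
44 46 43 43 41 52 55 57 57 55 55 54 54 54 55 54 55 54 56 54 55 51 44 43]
 [41 38 41 42 44 50 54 53 55 57 55 55 56 56 55 53 56 56 53 56 53 50 45 45]
 [42 42 43 45 43 47 51 51 53 54 53 55 54 53 55 55 55 54 52 49 48 47 45 42]
 [40 43 42 43 42 41 47 46 49 50 51 51 52 55 53 52 52 50 52 48 47 44 44 45]
 [36 41 43 43 43 41 43 46 47 48 50 51 50 52 48 50 50 48 48 47 43 43 43 42]
 [33 41 43 42 43 42 41 43 44 47 44 50 46 48 49 48 45 47 44 44 41 44 43 45]
 [35 37 41 43 41 44 42 43 44 43 44 44 45 43 44 44 42 43 43 42 45 43 42 42]]
499 [44.48228476 49.11645365 52.28751782 75.47879807]
[508.733826   316.40176812  53.2541291 ] [487.88871299 306.46352018  44.48228476] [526.4777099  325.86182476  59.58490976]
```

View pics/s3.png

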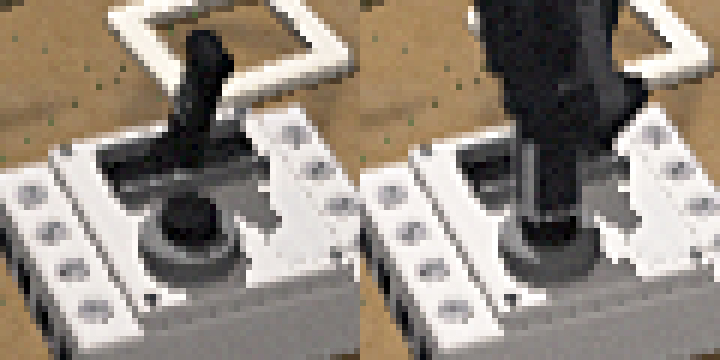

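Run:
```python
from h import *
for z in(45,55,60,65):print(ray("side",[[270.5,217.5]],z).round(1))
p,d=cams.capture("side");P=cloud("side",d)
print(P[208:226,264:278,2].round().astype(int));print(P[208:226,264:278,1].round().astype(int));print(P[208:226,270,0].round())
print(read_state()['contact_force'],read_state()['ee_pos'])
```

```text
[[519.9 341.6  45. ]]
[[514.8 330.2  55. ]]
[[512.3 324.5  60. ]]
[[509.7 318.7  65. ]]
[[ 90  92  92  94  98  95  91  93  95  94  93  51  53  51]
 [ 85  91  90  90  94  92  90  96  92  92  91  51  50  49]
 [ 84  89  87  85  93  92  91  91  86  88  90  50  48  48]
 [ 81  85  84  86  89  89  88  87  86  84  85  43  43  44]
 [ 78  82  80  82  85  85  85  84  84  82  76  43  43  40]
 [ 74  77  81  78  84  86  81  79  79  82  79  41  43  46]
 [ 72  77  76  77  81  80  79  79  79  73  76  44  44  43]
 [ 70  72  72  77  79  80  75  77  78  76  69  40  43  43]
 [ 54  70  71  69  73  77  75  72  68  66  57  54  43  42]
 [ 56  63  70  68  65  67  62  66  64  64  63  56  54  43]
 [ 57  61  64  65  65  64  62  67  62  63  58  54  56  54]
 [ 53  59  61  63  63  65  62  65  62  61  57  53  57  53]
 [ 56  55  61  60  58  60  59  58  59  53  54  55  56  54]
 [ 56  54  56  56  59  57  57  58  55  56  54  55  57  56]
 [ 55  55  53  56  54  56  57  55 751  53  54  55  55  52]
 [ 57  55  55  53  54  54  55  57  54  57  53  54  52  51]
 [ 53  54  57  51  56  55  56  54  55  54  54  52  49  48]
 [ 52  49
[... 837 characters left out ...]
  326  323  323]
 [ 334  325  323  319  319  315  318  314  316  316  320  324  318  322]
 [ 327  327  320  320  321  318  318  319  316  322  320  318  316  317]
 [ 324  324  321  320  316  318  317  316  318  316  317  315  312  313]
 [ 322  321  322  317  319  317  315  316 -467  316  314  312  311  313]
 [ 316  317  317  318  316  315  314  310  312  309  312  310  311  312]
 [ 318  316  311  317  311  311  309  310  308  308  308  309  311  312]
 [ 315  318  313  310  311  310  310  309  310  311  310  310  311  316]]
[509. 508. 506. 506. 506. 507. 506. 507. 506. 511. 510. 508. 508. 508.
 507. 506. 504. 505.]
[ 0.83679055  0.36850207 -0.68629509] [509.2490091  327.60314953  45.49068266]
```

Depth on this view puts the finger bottoms at about z 66, just above the cap top at 65. The reported TCP is therefore about 20 mm below the visible tips. I'll continue by force.

```bash
for r in 1; do python3 -m handwheel '[[0,0,1,0,0,0,1],[0,0,0,0,0,0,1]]' | grep -E 'pos|t_force'; python3 -m handwheel '[[0,0,1,0,0,0,1],[0,0,0,0,0,0,1]]'| grep -E 'pos|t_force'; python3 -m handwheel '[[0,0,1,0,0,0,1],[0,0,0,0,0,0,1]]'| grep -E 'pos|t_force';done
```

```text
ee_pos: [509.4, 327.7, 44.6]
contact_force: [-0.2, 0.7, 1.9]
ee_pos: [509.4, 327.7, 43.7]
contact_force: [-0.8, 0.1, 3.8]
ee_pos: [509.4, 327.7, 42.6]
contact_force: [0.4, 0.2, 5.2]
```

```bash
for r in 1; do python3 -m handwheel '[[0,0,1,0,0,0,1],[0,0,0,0,0,0,1]]' | grep -E 'pos|t_force'; python3 -m handwheel '[[0,0,1,0,0,0,1],[0,0,0,0,0,0,1]]'| grep -E 'pos|t_force';done
python3 - <<'E'
from h import *
p,d=cams.capture("side");x0,y0=239,181
cv2.imwrite("pics/s4.png",cv2.resize(p[y0-10:y0+50,x0:x0+70],None,fx=6,fy=6,interpolation=cv2.INTER_NEAREST)[:,:,::-1])
E
```

```text
ee_pos: [509.4, 327.7, 41.5]
contact_force: [0.1, 0.4, 4.3]
ee_pos: [509.4, 327.7, 40.5]
contact_force: [-0.6, 0.0, 4.7]
```

View pics/s4.png

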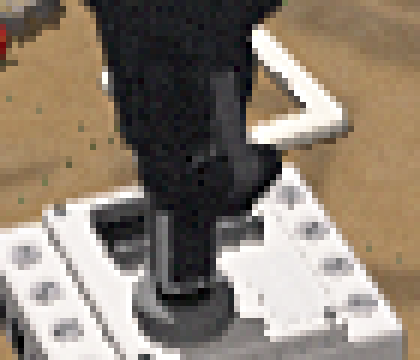

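The cap is nearly flush with its collar at about (185,290), and the lever's shadow at the right has gone, which suggests a trip. I'll press 1 mm more, then retreat up and towards the robot and check.

```bash
python3 -m handwheel '[[0,0,1,0,0,0,1],[0,0,0,0,0,0,1]]' | grep -E 'pos|t_force'; python3 -m handwheel '[[0,0,-10,0,0,0,1],[0,0,-20,0,0,0,1],[0,0,-35,0,0,0,1],[20,0,-40,0,0,0,1],[40,0,0,0,0,0,1],[20,20,0,0,0,0,1],[0,20,0,0,0,0,1],[0,0,0,0,0,0,1]]'
python3 - <<'E'
from h import *
p,d=cams.capture("side");P=cloud("side",d);np.savez("side1.npz",p=p,d=d)
m=(p.max(2)<70)&(d>0)&(abs(P[...,0]-520)<50)&(abs(P[...,1]-375)<25)&(P[...,2]>60)&(P[...,2]<110)
q=P[m];print(m.sum());
for a,b in((60,70),(70,80),(80,90),(90,105)):
    s=q[(q[:,2]>=a)&(q[:,2]<b)];print(a,len(s),np.median(s,0).round(1) if len(s) else '')
cv2.imwrite("pics/s5.png",cv2.resize(p[140:260,205:345],None,fx=4,fy=4,interpolation=cv2.INTER_CUBIC)[:,:,::-1])
E
```

```text
ee_pos: [509.4, 327.7, 39.5]
contact_force: [-0.6, 0.7, 3.7]
t: 8.78
ee_pos: [431.3, 372.7, 145.6]
orientation: [[-0.999, 0.051, 0.001], [0.051, 0.999, 0.001], [-0.001, 0.001, -1.0]]
contact_force: [1.3, 0.3, -0.0]
width: 0.3
grip_force: 0.0
95
60 22 [515.3 367.9  66. ]
70 20 [511.9 368.   76.2]
80 18 [503.1 367.1  88.1]
90 35 [502.4 374.2  93.6]
```

View pics/s5.png

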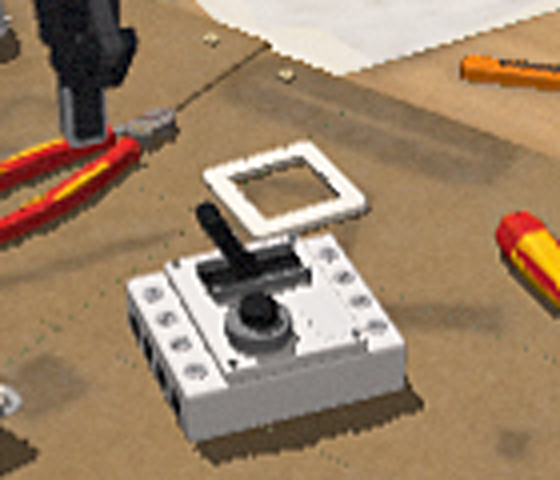

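The lever has dropped, with its tip at about (203,213) in the crop, measured near (502, 377, 93). The button is back up. Next I'll lower the shut fingers on the near side of the lever and push away.

```bash
python3 -m handwheel '[[0,5,30,0,0,0,1],[0,0,40,0,0,0,1],[-20,0,19,0,0,0,1],[-20,0,0,0,0,0,1],[-10,0,0,0,0,0,1],[0,0,0,0,0,0,1]]'; python3 -m handwheel '[[-5,0,0,0,0,0,1],[-5,0,0,0,0,0,1],[-5,0,0,0,0,0,1],[0,0,0,0,0,0,1]]' | grep -E 'pos|t_force'; python3 -m handwheel '[[-5,0,0,0,0,0,1],[-4,0,0,0,0,0,1],[0,0,0,0,0,0,1]]' | grep -E 'pos|t_force';python3 -m handwheel '[[-5,0,0,0,0,0,1],[0,0,0,0,0,0,1]]' | grep -E 'pos|t_force'
python3 - <<'E'
from h import *
p,d=cams.capture("side")
cv2.imwrite("pics/s6.png",cv2.resize(p[140:260,205:345],None,fx=4,fy=4,interpolation=cv2.INTER_CUBIC)[:,:,::-1])
E
```

```text
t: 9.57
ee_pos: [482.4, 373.7, 56.1]
orientation: [[-0.999, 0.054, 0.0], [0.054, 0.999, 0.0], [-0.0, 0.0, -1.0]]
contact_force: [-0.5, 0.3, 0.3]
width: -0.2
grip_force: 0.0
ee_pos: [497.0, 373.3, 55.5]
contact_force: [-0.0, 0.7, -0.8]
ee_pos: [506.1, 372.8, 55.5]
contact_force: [-0.0, -0.0, -0.8]
ee_pos: [511.1, 372.6, 55.5]
contact_force: [-0.0, -0.9, -0.0]
```

View pics/s6.png

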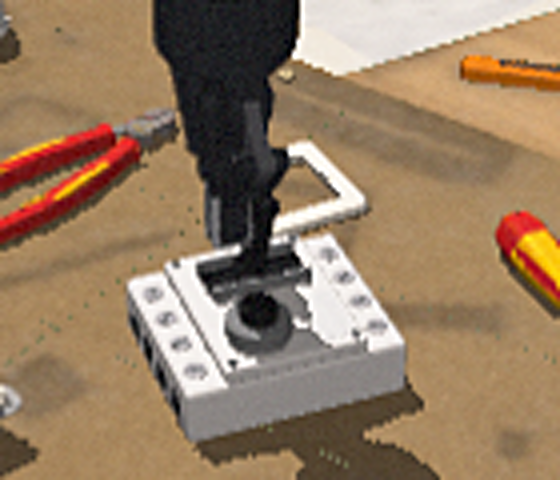

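The fingers stand at (230,220) and the lever beside them is close to upright. I'll push a few mm more, then back off.

```bash
python3 -m handwheel '[[-4,0,0,0,0,0,1],[0,0,0,0,0,0,1]]' | grep -E 'pos|t_force';python3 -m handwheel '[[-3,0,0,0,0,0,1],[0,0,0,0,0,0,1]]' | grep -E 'pos|t_force'; python3 -m handwheel '[[20,0,0,0,0,0,1],[40,0,0,0,0,0,1],[20,0,-30,0,0,0,1],[0,0,-60,0,0,0,1],[0,0,0,0,0,0,1]]'
python3 - <<'E'
from h import *
p,d=cams.capture("side");P=cloud("side",d)
m=(p.max(2)<70)&(d>0)&(abs(P[...,0]-520)<50)&(abs(P[...,1]-375)<25)&(P[...,2]>60)&(P[...,2]<110)
q=P[m];print(m.sum());
for a,b in((60,70),(70,80),(80,90),(90,105)):
    s=q[(q[:,2]>=a)&(q[:,2]<b)];print(a,len(s),np.median(s,0).round(1) if len(s) else '')
E
```

```text
ee_pos: [514.9, 372.4, 55.6]
contact_force: [0.6, -0.1, -0.3]
ee_pos: [517.9, 372.2, 55.5]
contact_force: [-0.3, 0.2, -0.1]
t: 11.88
ee_pos: [440.1, 378.0, 151.1]
orientation: [[-0.999, 0.052, 0.008], [0.052, 0.999, 0.004], [-0.007, 0.004, -1.0]]
contact_force: [1.4, -1.2, -1.4]
width: 0.1
grip_force: 0.0
122
60 26 [527.  367.9  65.6]
70 26 [530.9 369.   75.9]
80 23 [533.1 368.8  84.9]
90 47 [537.  371.   96.4]
```

The lever is up: its tip is near x 537 and it leans away by itself. On to the shutter, pushing the grip bar's near side with shut fingers.

```bash
python3 -m handwheel '[[-8,-36.5,0,0,0,-0.021,1],[-8,-36.5,0,0,0,0,1],[-8,-36.5,0,0,0,0,1],[-8,-36.5,0,0,0,0,1],[-8,-36.5,0,0,0,0,1],[-8,-36.5,0,0,0,0,1],[-8,-36.5,0,0,0,0,1],[-8,-36.5,0,0,0,0,1],[0,0,40,0,0,0,1],[0,0,40,0,0,0,1],[0,0,10,0,0,0,1],[0,0,0,0,0,0,1]]'
python3 - <<'E'
from h import *
for f in("side0.npz",):
    z=np.load(f);p,d=z['p'],z['d'];P=cloud("side",d)
    m=(p.max(2)<70)&(d>0)&(abs(P[...,0]-520)<50)&(abs(P[...,1]-375)<25)&(P[...,2]>60)&(P[...,2]<110);q=P[m]
    for a,b in((60,70),(70,80),(80,90),(90,105)):
        s=q[(q[:,2]>=a)&(q[:,2]<b)];print(a,len(s),np.median(s,0).round(1))
    print("edge px",proj("side",[[495.3,84.5,35.5],[520.3,83.8,35.5],[541,83,58.5]]).round(1))
E
```

```text
t: 13.42
ee_pos: [491.2, 82.5, 55.2]
orientation: [[-0.999, 0.032, -0.001], [0.032, 0.999, 0.0], [0.001, 0.0, -1.0]]
contact_force: [-0.1, 0.2, 0.1]
width: -0.0
grip_force: 0.0
60 26 [527.5 368.   65.9]
70 21 [530.6 367.6  75.7]
80 27 [532.6 368.   84.7]
90 44 [536.9 372.4  96. ]
edge px [[314.3 303.6]
 [326.3 299.7]
 [337.1 288.2]]
```

The lever profile matches the first image exactly (angle 0). Now I'll lower to a tip height of about 44 mm and approach the bar.

```bash
python3 -m handwheel '[[0,1,20,0,0,0,1],[0,0,11,0,0,0,1],[-10,0,0,0,0,0,1],[-10,0,0,0,0,0,1],[-8,0,0,0,0,0,1],[0,0,0,0,0,0,1]]'| grep -E 'pos|t_force'; python3 -m handwheel '[[-5,0,0,0,0,0,1],[-5,0,0,0,0,0,1],[0,0,0,0,0,0,1]]'| grep -E 'pos|t_force'; python3 -m handwheel '[[-5,0,0,0,0,0,1],[-5,0,0,0,0,0,1],[0,0,0,0,0,0,1]]'| grep -E 'pos|t_force'
```

```text
ee_pos: [520.5, 82.5, 24.8]
contact_force: [-0.2, -0.1, -0.7]
ee_pos: [529.5, 82.3, 24.4]
contact_force: [-2.8, 0.6, 2.0]
ee_pos: [539.2, 82.0, 24.4]
contact_force: [-5.5, 1.0, 3.5]
```

```bash
python3 -m handwheel '[[-4,0,0,0,0,0,1],[-4,0,0,0,0,0,1],[0,0,0,0,0,0,1]]'| grep -E 'pos|t_force'
python3 - <<'E'
from h import *
p,d=cams.capture("side");P=cloud("side",d);np.savez("side2.npz",p=p,d=d)
c=np.array([550.3,82.8]);a=-.031;R=np.array([[np.cos(a),-np.sin(a)],[np.sin(a),np.cos(a)]])
L=(P[...,:2]-c)@R
g=p.mean(2)
# predicted barrier edges & shutter edge pixels at half travel
W=lambda x,y,z:np.r_[c+R@[x,y],z]
for x in(-36,-33,-30,-27,-24):print(x,proj("side",[W(x,-30,35.5),W(x,25,35.5)]).round(1).tolist())
cv2.imwrite("pics/s7.png",cv2.resize(p[250:350,285:405],None,fx=6,fy=6,interpolation=cv2.INTER_CUBIC)[:,:,::-1])
for y in(-36,-30,-25,25,30,36):
  xs=np.arange(-50,10,1.);uv=proj("side",[W(x,y,35.5) for x in xs]).astype(np.float32)
  print(y,cv2.remap(g.astype(np.float32),uv[:,0],uv[:,1],cv2.INTER_LINEAR).ravel().round().astype(int).tolist())
E
```

```text
ee_pos: [546.8, 81.8, 24.4]
contact_force: [-7.4, 0.4, 4.3]
-36 [[330.8, 311.9], [317.6, 291.6]]
-33 [[332.2, 311.4], [319.0, 291.1]]
-30 [[333.7, 311.0], [320.4, 290.7]]
-27 [[335.1, 310.5], [321.8, 290.3]]
-24 [[336.6, 310.0], [323.2, 289.8]]
-36 [211, 197, 179, 183, 204, 218, 185, 134, 113, 103, 118, 145, 191, 236, 231, 176, 179, 232, 253, 249, 246, 244, 243, 245, 246, 247, 248, 247, 247, 247, 246, 246, 246, 246, 246, 247, 250, 252, 251, 216, 146, 114, 122, 129, 132, 134, 135, 135, 133, 132, 132, 133, 132, 134, 133, 132, 133, 134, 131, 128]
-30 [229, 180, 125, 147, 177, 194, 198, 166, 128, 124, 135, 164, 207, 201, 140, 135, 180, 222, 246, 251, 247, 245, 245, 245, 246, 247, 247, 247, 247, 247, 247, 247, 247, 246, 246, 247, 249, 248, 211, 141, 110, 119, 125, 129, 132, 131, 132, 132, 132, 131, 131, 133, 135, 135, 135, 135, 134, 132, 131, 131]
-25 [182, 185, 184, 189, 210, 212, 154, 96, 108, 129, 136, 156, 199, 236, 164, 97, 171, 234, 247, 250, 247, 244, 245, 246, 246, 247, 247, 247, 247, 248, 248, 246, 245, 245, 246, 248, 251, 252, 251, 188, 114, 117, 124, 127, 132, 134, 134, 133, 13
[... 232 characters left out ...]
47, 247, 248, 248, 248, 247, 246, 247, 247, 250, 253, 254, 255, 213, 153, 114, 90, 66, 50, 41, 72, 100, 113, 123, 124]
30 [84, 84, 83, 82, 82, 80, 79, 83, 101, 117, 119, 122, 129, 136, 131, 140, 185, 235, 252, 252, 250, 248, 247, 247, 247, 248, 248, 247, 247, 248, 248, 248, 248, 248, 247, 247, 248, 248, 248, 247, 247, 246, 247, 247, 248, 248, 249, 251, 252, 254, 251, 189, 123, 110, 104, 81, 47, 49, 88, 107]
36 [82, 83, 81, 80, 80, 80, 79, 79, 78, 77, 82, 98, 114, 126, 142, 160, 186, 221, 250, 254, 251, 248, 250, 252, 253, 254, 253, 249, 249, 253, 253, 254, 254, 252, 250, 250, 253, 253, 252, 241, 227, 230, 250, 249, 245, 242, 239, 239, 244, 252, 251, 249, 248, 247, 214, 181, 146, 106, 76, 47]
```

View pics/s7.png

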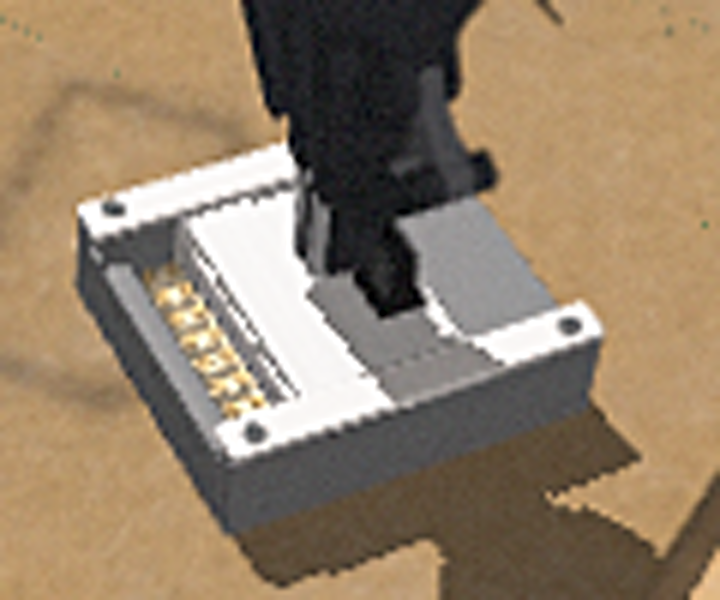

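The near edge is at x ≈ -33.7 in the box frame, about (180,230) to (290,400) in the crop, with the near terminals visible. That is about 21.4 mm of travel, and the force (7.4 N) and TCP agree. It needs about 3.5 mm more. I'll also check the edge reading against the shut shutter in the first image.

```bash
python3 -m handwheel '[[-2,0,0,0,0,0,1],[-1.6,0,0,0,0,0,1],[0,0,0,0,0,0,1],[0,0,0,0,0,0,1]]'| grep -E 'pos|t_force'
python3 - <<'E'
from h import *
p,d=cams.capture("side")
c=np.array([550.3,82.8]);a=-.031;R=np.array([[np.cos(a),-np.sin(a)],[np.sin(a),np.cos(a)]])
W=lambda x,y,z:np.r_[c+R@[x,y],z]
for im,lo in((np.load("side0.npz")['p'],-62),(p,-42)):
 for y in(-30,-25,25,30):
  xs=np.arange(lo,lo+18,1.);uv=proj("side",[W(x,y,35.5) for x in xs]).astype(np.float32)
  print(y,lo,cv2.remap(im.mean(2).astype(np.float32),uv[:,0],uv[:,1],cv2.INTER_LINEAR).ravel().round().astype(int).tolist())
cv2.imwrite("pics/s8.png",cv2.resize(p[250:350,285:405],None,fx=6,fy=6,interpolation=cv2.INTER_CUBIC)[:,:,::-1])
E
```

```text
ee_pos: [550.1, 81.7, 24.3]
contact_force: [-7.6, -0.1, 5.2]
-30 -62 [134, 130, 123, 101, 84, 98, 116, 189, 252, 240, 229, 227, 225, 227, 229, 229, 228, 228]
-25 -62 [135, 134, 128, 111, 97, 105, 128, 175, 226, 239, 232, 227, 226, 227, 228, 228, 228, 228]
25 -62 [138, 137, 123, 84, 58, 75, 117, 184, 239, 240, 234, 230, 227, 228, 229, 229, 229, 229]
30 -62 [96, 85, 75, 57, 40, 79, 134, 195, 242, 242, 234, 229, 227, 228, 229, 230, 229, 229]
-30 -42 [132, 125, 130, 160, 211, 247, 254, 254, 252, 238, 198, 177, 220, 254, 251, 248, 246, 244]
-25 -42 [105, 125, 132, 151, 195, 243, 255, 255, 227, 179, 146, 147, 196, 247, 252, 248, 246, 245]
25 -42 [116, 113, 109, 127, 194, 248, 251, 252, 247, 241, 196, 164, 204, 243, 252, 250, 247, 246]
30 -42 [101, 118, 117, 116, 126, 138, 134, 129, 124, 120, 142, 191, 234, 247, 253, 250, 247, 246]
```

The shut edge reads -55.0 as it should, and the edge now reads about -30, so the travel is about 25 mm. The shutter is held over the barrier and the lever is up, so I'm handing in.

```bash
python3 -c "
from cell import bot
print(bot.finish_job())"
```

```text
the job is handed in; nothing more can be done
None
```

The breaker was tripped with its test button, and its lever was pushed back up and stays up by itself. The terminal-box shutter was handed in held at about 25 mm, half its travel, with its near edge over the barrier.

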